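Click the pill wheel on to the next dose

TASK

The dose under the orange-framed window of the round weekly pill box has been taken: with a fingertip, turn its knurled clear lid clockwise (seen from above) by one click, so that the window rests over the next compartment, the first one that still has pills, and then take the finger away. Turn it by rubbing only: do not turn the lid past that compartment or back the other way, do not lift, tip or push the box out of its place, and leave the other things on the table where they are.

Things in the scene. Friction and masses are not known exactly. Their poses are not given: they have to be found in the camera images.
- pill_box: loose round white pill box on the mat, about 0.5 kg with lid, 150 mm wide, 48 mm high; origin at the centre of its underside, z up along the lid's axis. The tray (lower 30 mm, does not turn) has seven equal wedge compartments, 51.4 deg apart: those of the days gone are empty, the next four clockwise hold red, yellow and green pills; a black dot on the tray's rim marks each
- pill_lid (a joint): turn of the lid on the tray, rad, clockwise from above positive, endless; at rest in its click at about 0 at the start; the next click (first compartment with pills) is at +0.898. A click stop holds it: the torque rises to about 0.06 N m a quarter of the way, is nil half-way (0.45), then draws the lid on; let go beyond about 0.5, it snaps home within half a second
- lid_top (a point): centre of the lid's flat top, on the axis, 48 mm above the box's underside; x points to the window. The lid is a 140 mm disc, 17.5 mm high, clear, with a blue knurled rim 10 mm wide; nothing on its top catches a finger (the window is a closed, level flap). Tips pressed down with 5 to 10 N 50 mm from the axis drag it round; over about 2.5 N sideways on the rim can slide the box
- window (a point): middle of the orange-framed window wedge, on the lid's top face 40 mm from the axis; turns with the lid
- mat: fixed grey non-slip mat 340 x 490 x 3 mm under the pill box, bowl, bell and comb; origin at the centre of its underside, on the table
- bowl: loose grey ceramic bowl, 110 mm wide, 48 mm high, on the mat beside the pill box; origin at the centre of its underside; leave it
- bell: loose silver call bell, 80 mm wide, 62 mm high, on the mat on the other side of the pill box; origin at the centre of its underside; leave it
- comb: loose black plastic comb, 180 x 30 x 5 mm, lying on the mat beyond the pill box, long along its x; origin at its middle, on its underside; leave it
- rack: fixed side stand 360 x 230 mm, 205 mm high, at the left of the table: slatted steel rack at 62 mm with a glass shelf at 205 mm over it; origin at the centre of its foot
- glasses_case: closed red hinged eyeglass case, 160 x 64 x 44 mm, on the glass shelf; origin at the centre of its underside; leave it
- bottle_a: amber plastic pill bottle, 42 mm wide, 78 mm high, on the slatted rack under the glass; origin at the centre of its underside; leave it
- bottle_b: amber plastic pill bottle, 42 mm wide, 66 mm high, on the slatted rack under the glass; origin at the centre of its underside; leave it
Not all that is in view belongs to the job. What is shaped like the pill_box but pink or turquoise is not meant.

How it is judged:
By the outcome, as a careful person would: the job done as asked, in the order asked, and still so for the second after the job is handed in, with the robot touching nothing.
It also fails if it takes over 32 s, if anything falls off the work surface, if the arm or the gripper's body presses on something with over 40 N, if the wrist force passes 120 N, or if a joint passes its speed limit or range.

ROBOT

A 7-joint arm with a two-finger parallel gripper is mounted at the origin on the work surface. World frame = base frame: x ahead of the robot, y to its left, z up, the work surface at z = 0. Lengths are in m, angles in rad, forces in N, time in s.
With the tool pointing down it reaches from about 0.425 to 0.925 m from the base axis. Payload 6.8 kg.
Tool frame: the origin (TCP) lies at the very end of the fingers, on their centre line; the grasp point (between the pads) lies 19 mm behind it (r.grip_point_offset is the distance from the TCP to the grasp point, in m); z points along the fingers, y is the line along which they close (so a half turn about z gives the same grasp; the last joint's range is limited). The gripper opens to 85 mm and grips with 20 to 120 N. Pads are 22 mm wide; open, the fingers measure 114 mm over their backs; the gripper's body (76 mm by 85 mm) begins 54 mm behind the grasp point. The pads swing forward as they close: fully open they stand 13 mm farther back than shut.
Start: joints at [-1.221, 0.477, 0.022, 1.555, -0.011, 1.109, -0.083], TCP at [0.298, 0.606, 0.231] pointing down, gripper open.
Joint ranges: [-2.96, 2.96], [-0.34, 2.1], [-1.41, 1.46], [0.24, 2.44], [-1.37, 4.51], [0.17, 1.92], [-2.96, 2.96]. Speed limits (rad/s): [2.39, 2.39, 3.14, 3.14, 3.14, 3.14, 3.14].

INTERFACE

Orientations are given as a rotation vector (axis times angle).
In Python, from bench import status, eyes, r gives the robot as it stands.
- The arm moves only by the shell command python3 -m crank 'ROWS' [OPENING] [FORCE]. ROWS is JSON, a list of rows, each a list of 6 numbers: the shift along the tool's x, y, z normalised to -1 to 1, where 1 is 0.02 m, then the turn, a rotation vector about the tool's x, y, z normalised to -1 to 1, where 1 is 45 degrees. A call has 1 to 12 rows; each row shifts and turns the commanded pose from where the row before left it, along the tool's axes as they then stand; what a row does not reach is not made up. A row lasts 1/10 s, in which the tool goes at most 50 mm and 8.59 degrees, less where a joint would pass 70% of its speed; a pose out of reach is approached as far as the arm can. A call with a number of a shift or a turn outside -1 to 1 is refused whole. A call with a gripper value outside its range is refused whole. OPENING is the opening, from 0 (shut) to 1 (fully open), set as the call begins (- or left out, the last holds). The fingers move at their own pace and stop on an object; FORCE is the grip in N (left out, the last holds). Time passes only in rows, so rows that do not move let the fingers close. It gives the time, the measured TCP pose, the force, the opening and the grip force at its end, in the units of the state.
- status.get_obs(): the state, without advancing time (a new reading comes with each control period).
- eyes.grab_frame(name): name is "scene" or "top" or "wrist"; returns a dict with "image" (384x512x3 uint8, red, green, blue), "depth" (384x512 float32, m along the optical axis (not along the pixel's ray), 0 where there is no reading), "fovy" (degrees; the focal length in pixels is half the picture's height over the tangent of half this angle, whatever the lens; pixels are square), "cx", "cy" (the principal point, pixels), "world_to_cam" (4x4, takes a point from world to camera coordinates). Camera axes: x right, y up, looking along -z (the intrinsics and any distortion apply to the point x, -y, -z); pixel columns grow to the right and rows downward; lengths in m; the calibration is good to about 2 mm. A picture is of the moment at which its call begins.
- r.hand_in(): hands the job in; it is judged then, once.
The state is a dict: "clock": time; "joints": joint angles; "qvel": joint speeds; "tau": joint torques, N m; "tcp_pos": TCP position; "orientation": TCP orientation; "contact_force": force on the tool from outside, world axes, zero at the start; "moment": the same for the moment, N m; "grip_width": finger opening in m; "gripper_force": force on a finger pad.
Only numpy, scipy, OpenCV 4.12 (cv2) and the standard library are available. Lean on these libraries where they do the work, as an engineer would, in place of code of your own. Each camera call takes 0.05 s, during which the arm holds its last target. There are 200 camera calls.

## Working session

There is one attempt and no reset: what is moved stays moved. The work goes in short steps, Python scripts to look and compute and a shell command to move; the robot and the scene stay as the last step left them, time stands still between calls to the robot, and variables do not carry over. Pictures are saved under pics/ and viewed, at most 10 in all, crops included, and the job is handed in when it is done.

```bash
mkdir -p pics; python3 - <<'E'
from bench import status, eyes, r
import cv2,pickle
o=status.get_obs();print(o)
for n in("top","scene"):
    f=eyes.grab_frame(n);pickle.dump(f,open(f"pics/{n}.pkl","wb"))
    cv2.imwrite(f"pics/{n}.png",cv2.resize(f["image"][:,:,::-1],None,fx=1.5,fy=1.5))
    print(n,f["fovy"],f["cx"],f["cy"],f["world_to_cam"].round(3).tolist(),[k for k in f])
E
```

```text
{'clock': 0.0, 'joints': array([-1.22107843,  0.47781094,  0.02233237,  1.55644371, -0.01150013,
        1.10928339, -0.08308139]), 'qvel': array([-2.88479931e-05, -4.95803093e-04,  1.71032668e-04,  5.62888504e-04,
        5.18901457e-04,  1.73232118e-03,  5.81506937e-04]), 'tau': array([-1.13648020e-03, -5.96439207e+01,  1.60761941e+00, -2.81197107e+01,
        1.25017544e-02,  9.41935752e-03, -3.76544747e-06]), 'tcp_pos': array([0.29809485, 0.60495959, 0.23032156]), 'orientation': array([-7.12738678e-01, -3.05938274e+00,  2.81959744e-03]), 'contact_force': array([ 0.04124089, -0.65621627,  0.8779788 ]), 'moment': array([-0.03598551,  0.02563473, -0.01420671]), 'gripper_force': 0.0, 'grip_width': 0.08553025404783791}
top 57.72995919745569 252.04718751758494 195.29176541493146 [[-0.0, -1.0, 0.027, 0.018], [0.986, 0.004, 0.166, -0.504], [-0.166, 0.027, 0.986, -1.008], [0.0, 0.0, 0.0, 1.0]] ['image', 'depth', 'fovy', 'cx', 'cy', 'world_to_cam']
scene 49.71705119231286 250.14152900667943 186.01479581064987 [[0.828, 0.56, 0.012, -0.39], [-0.407, 0.587, 0.7, 0.087], [0.385, -0.584, 0.714, -1.373], [0.0, 0.0, 0.0, 1.0]] ['image', 'depth', 'fovy', 'cx', 'cy', 'world_to_cam']
```

View pics/top.png

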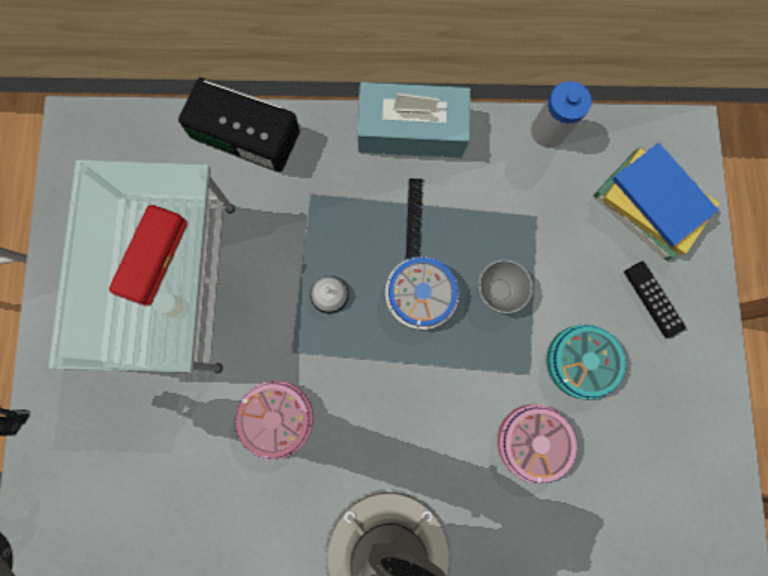

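View pics/scene.png

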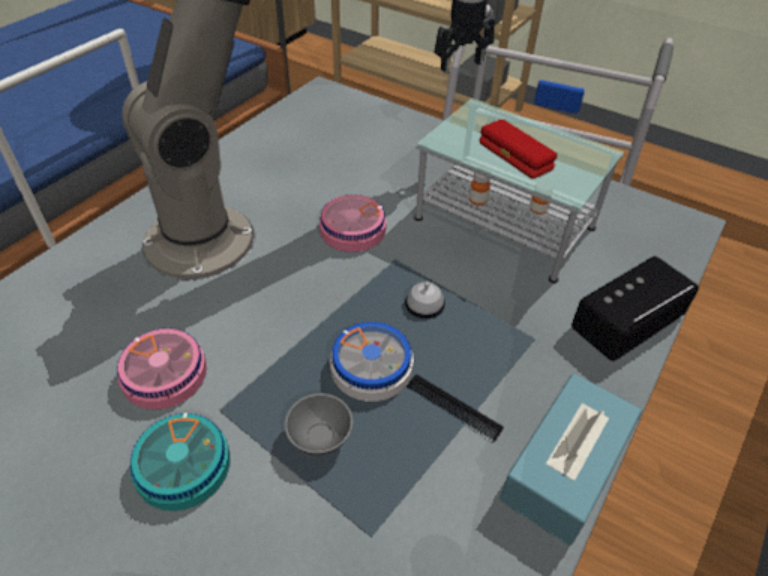

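The candidates in the top picture are white/blue at (423,292), pink at (274,420) and (538,443), and turquoise at (587,361). The white one with the blue knurled rim, on the grey mat between bell and bowl, fits the description. I'll confirm it in a crop and measure it.

```bash
cat > h.py <<'E'
import numpy as np
def w(f,u,v,z=None):
    h=f["image"].shape[0];F=h/2/np.tan(np.radians(f["fovy"])/2)
    d=np.array([(u-f["cx"])/F,-(v-f["cy"])/F,-1.]);T=np.linalg.inv(f["world_to_cam"])
    if z is None:
        b=f["depth"][int(round(v)),int(round(u))];return T[:3,:3]@(d*b)+T[:3,3]
    D=T[:3,:3]@d;return T[:3,3]+D*(z-T[2,3])/D[2]
def px(f,p):
    h=f["image"].shape[0];F=h/2/np.tan(np.radians(f["fovy"])/2)
    c=f["world_to_cam"]@np.append(p,1);return f["cx"]-F*c[0]/c[2],f["cy"]+F*c[1]/c[2]
E
python3 - <<'E'
import pickle,cv2,numpy as np
from h import *
f=pickle.load(open("pics/top.pkl","rb"))
for n,u,v in[("box",423,290),("boxL",387,292),("boxR",460,292),("bell",329,291),("bowl",506,286),("bowlrimL",480,286),("case",150,255),("rackcorner",193,370),("rack2",210,165),("rackFL",52,368),("pinkL",274,420),("comb",415,252),("matTL",309,196),("matTR",537,216),("matBL",297,353),("matBR",530,374)]:
    print(n,w(f,u/1.5,v/1.5).round(3))
c=f["image"][150:240,190:365,::-1];cv2.imwrite("pics/crop.png",cv2.resize(c,None,fx=4.5,fy=4.5,interpolation=cv2.INTER_CUBIC))
# blue rim segmentation -> ellipse
im=f["image"].astype(int);m=((im[...,2]-im[...,0]>70)&(im[...,2]>120)).astype(np.uint8);m[:150]=0;m[240:]=0;m[:,:250]=0;m[:,315:]=0
cs,_=cv2.findContours(m,cv2.RETR_EXTERNAL,cv2.CHAIN_APPROX_NONE);c=max(cs,key=cv2.contourArea);e=cv2.fitEllipse(c);print(e,w(f,*e[0],z=0.051))
E
```

```text
box [ 0.509 -0.07   0.053]
boxL [0.507 0.001 0.034]
boxR [ 0.514 -0.153  0.003]
bell [0.504 0.117 0.063]
bowl [ 0.526 -0.25   0.007]
bowlrimL [ 0.518 -0.185  0.051]
case [0.529 0.392 0.25 ]
rackcorner [0.352 0.392 0.   ]
rack2 [0.789 0.381 0.002]
rackFL [0.351 0.554 0.206]
pinkL [0.256 0.219 0.048]
comb [ 0.599 -0.06   0.005]
matTL [0.722 0.167 0.   ]
matTR [ 0.681 -0.325  0.002]
matBL [0.386 0.184 0.003]
matBR [ 0.344 -0.293  0.004]
((281.5970153808594, 193.89498901367188), (42.5251579284668, 43.2876091003418), 112.105712890625) [ 0.50730399 -0.06881855  0.051     ]
```

View pics/crop.png

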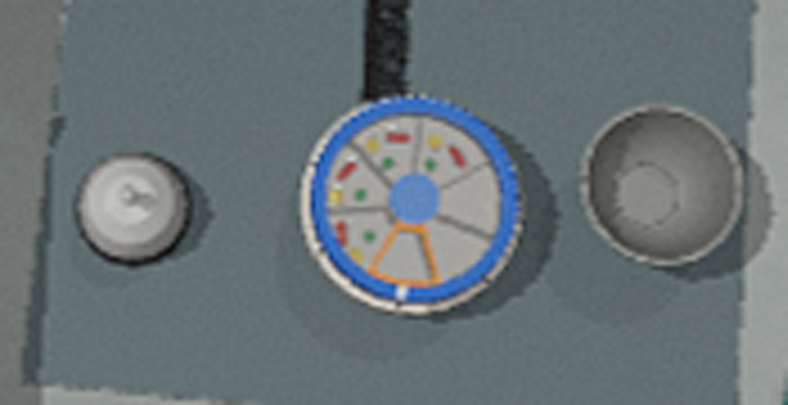

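The crop confirms it. It shows the blue-rimmed white box, with the orange window towards the robot at (403,258) and the hub at (414,200). The first compartment with pills is next clockwise, at (350,235). Lid centre ≈ (0.508, -0.069), top z ≈ 0.051, which agrees with the 48 + 3 mm given.

Plan: centre the open gripper over the axis, so the tips sit about 50 mm either side. Press lightly and twist about the tool z, which puts no net side force on the box.

```bash
python3 -m crank '[[-0.5,-0.6,-0.8,0,0,0],[-0.9,-0.98,-0.8,0,0,0],[-0.93,-0.98,-0.8,0,0,0],[-0.93,-0.98,-0.6,0,0,0],[-0.93,-0.98,0,0,0,0],[-0.93,-0.98,0,0,0,0],[-0.93,-0.98,0,0,0,0],[-0.93,-0.98,0,0,0,0],[-0.93,-0.98,0,0,0,0]]' 1; python3 -m crank '[[-0.93,-0.98,0,0,0,0],[-0.93,-0.98,0,0,0,0],[-0.93,-0.98,0,0,0,0],[-0.93,-0.98,0,0,0,0],[-0.93,-0.98,0,0,0,0],[-0.93,-0.98,0,0,0,0],[-0.93,-0.98,0,0,0,0],[-0.93,-0.98,0,0,0,0],[-0.93,-0.98,0,0,0,0],[-0.93,-0.98,0,0,0,0],[-0.93,-0.98,0,0,0,0],[-0.93,-0.98,0,0,0,0]]'
```

```text
clock: 1.0
tcp_pos: [0.3657, 0.3828, 0.291]
orientation: [-0.713, -3.059, 0.001]
contact_force: [0.4, -0.1, -0.1]
grip_width: 0.0856
gripper_force: 0.0
clock: 2.2
tcp_pos: [0.4618, 0.0733, 0.2911]
orientation: [-0.713, -3.059, 0.0]
contact_force: [0.5, 1.0, 1.5]
grip_width: 0.0854
gripper_force: 0.0
```

```bash
python3 -m crank '[[-0.85,-0.87,0.7,0,0,0],[-0.85,-0.87,0.7,0,0,0],[-0.85,-0.87,0.7,0,0,0],[-0.85,-0.87,0.7,0,0,0],[-0.85,-0.87,0.7,0,0,0],[-0.7,-0.8,0.7,0,0,0],[0,0,0,0,0,0],[0,0,0,0,0,0]]'
python3 - <<'E'
from bench import status,eyes
import cv2,pickle,numpy as np
from h import *
o=status.get_obs();print(o["tcp_pos"],o["joints"].round(2),o["contact_force"])
f=eyes.grab_frame("wrist");pickle.dump(f,open("pics/w.pkl","wb"))
cv2.imwrite("pics/w.png",cv2.resize(f["image"][:,:,::-1],None,fx=1.5,fy=1.5))
im=f["image"].astype(int);m=((im[...,2]-im[...,0]>70)&(im[...,2]>110)).astype(np.uint8)
cs,_=cv2.findContours(m,cv2.RETR_EXTERNAL,cv2.CHAIN_APPROX_NONE);c=max(cs,key=cv2.contourArea);e=cv2.fitEllipse(c);print(e,w(f,*e[0],z=0.051))
E
```

```text
clock: 3.0
tcp_pos: [0.5047, -0.0617, 0.2069]
orientation: [-0.714, -3.058, 0.001]
contact_force: [-0.2, 0.2, 1.2]
grip_width: 0.0856
gripper_force: 0.0
[ 0.50474308 -0.06166085  0.20693569] [-0.4   0.24  0.46  2.   -0.13  0.93  1.25] [-0.22224899  0.2493051   1.20728213]
((249.7733154296875, 180.11680603027344), (109.36666107177734, 112.30782318115234), 99.43405151367188) [ 0.50504681 -0.06805333  0.051     ]
```

View pics/w.png

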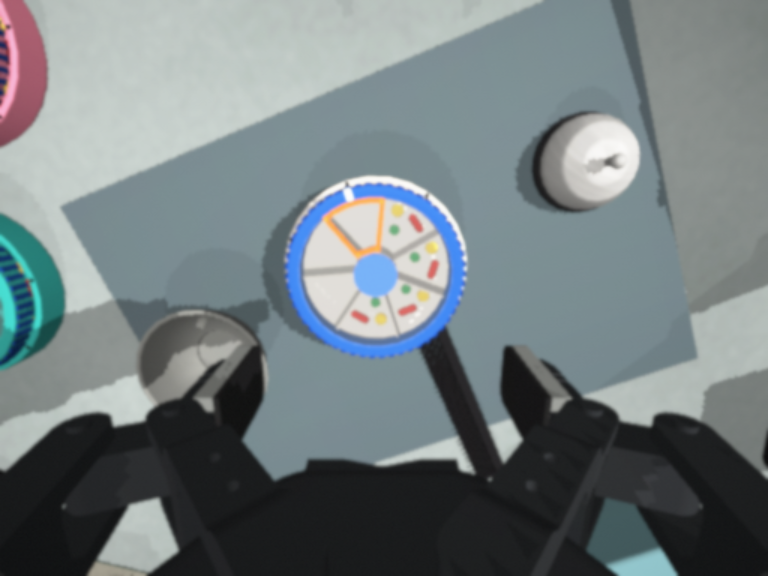

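The wrist picture shows the box with its hub at (375,272), the window at (358,228), and the tips straddling. The two estimates agree within 2.5 mm. Next I'll centre and descend.

```bash
python3 -m crank '[[-0.1,-0.14,0.6,0,0,0],[-0.1,-0.13,0.9,0,0,0],[0,0,1,0,0,0],[0,0,1,0,0,0],[0,0,1,0,0,0],[0,0,1,0,0,0],[0,0,1,0,0,0],[0,0,0.6,0,0,0],[0,0,0.2,0,0,0],[0,0,0,0,0,0],[0,0,0,0,0,0]]'
python3 -m crank '[[0,0,0.15,0,0,0],[0,0,0.15,0,0,0],[0,0,0.1,0,0,0],[0,0,0,0,0,0]]'
```

```text
clock: 4.15
tcp_pos: [0.507, -0.0682, 0.0619]
orientation: [0.713, 3.058, 0.001]
contact_force: [1.2, 0.5, 0.2]
grip_width: 0.0854
gripper_force: 0.0
clock: 4.55
tcp_pos: [0.5062, -0.0682, 0.0531]
orientation: [-0.713, -3.059, 0.0]
contact_force: [0.1, -0.5, 0.9]
grip_width: 0.0855
gripper_force: 0.0
```

```bash
python3 -m crank '[[0,0,0.15,0,0,0],[0,0,0.15,0,0,0],[0,0,0.1,0,0,0],[0,0,0,0,0,0]]'; python3 -m crank '[[0,0,0.1,0,0,0],[0,0,0.1,0,0,0],[0,0,0,0,0,0]]'
```

```text
clock: 4.95
tcp_pos: [0.5061, -0.0682, 0.0449]
orientation: [-0.713, -3.059, 0.0]
contact_force: [-0.1, 0.3, 0.0]
grip_width: 0.0853
gripper_force: 0.0
clock: 5.25
tcp_pos: [0.5062, -0.0682, 0.041]
orientation: [-0.713, -3.059, 0.0]
contact_force: [0.2, -0.5, -0.3]
grip_width: 0.0851
gripper_force: 0.0
```

```bash
python3 -m crank '[[0,0,0.05,0,0,0],[0,0,0.05,0,0,0],[0,0,0,0,0,0]]'; python3 -m crank '[[0,0,0.05,0,0,0],[0,0,0,0,0,0],[0,0,0,0,0,0]]'
```

```text
clock: 5.55
tcp_pos: [0.5063, -0.0682, 0.0392]
orientation: [-0.713, -3.06, 0.0]
contact_force: [0.1, 0.6, 0.1]
grip_width: 0.0853
gripper_force: 0.0
clock: 5.85
tcp_pos: [0.5064, -0.0682, 0.0383]
orientation: [-0.713, -3.06, -0.0]
contact_force: [-0.0, 0.3, -1.1]
grip_width: 0.0854
gripper_force: 0.0
```

```bash
python3 -m crank '[[0,0,0.05,0,0,0],[0,0,0,0,0,0]]'; python3 -m crank '[[0,0,0.05,0,0,0],[0,0,0,0,0,0]]'
```

```text
clock: 6.05
tcp_pos: [0.5065, -0.0682, 0.0379]
orientation: [0.713, 3.06, 0.001]
contact_force: [-2.2, 0.0, 8.2]
grip_width: 0.0859
gripper_force: 4.0
clock: 6.25
tcp_pos: [0.5065, -0.0683, 0.0377]
orientation: [0.713, 3.06, 0.002]
contact_force: [-6.0, 1.5, 19.6]
grip_width: 0.0852
gripper_force: 10.1
```

```bash
python3 -m crank '[[0,0,-0.045,0,0,0],[0,0,0,0,0,0]]'; python3 -c "
from bench import status as s
o=s.get_obs();print(o['contact_force'],o['moment'],o['tcp_pos'])"
```

```text
clock: 6.45
tcp_pos: [0.5067, -0.0683, 0.0378]
orientation: [0.713, 3.059, 0.001]
contact_force: [-2.6, 0.1, 10.7]
grip_width: 0.0858
gripper_force: 5.0
[-2.63401679  0.07900337 10.67778048] [-0.06226913  0.5131404  -0.03430639] [ 0.50674718 -0.06830146  0.03782528]
```

```bash
python3 -m crank '[[0,0,0,0,0,0.08],[0,0,0,0,0,0.1],[0,0,0,0,0,0.1]]'; python3 -m crank '[[0,0,0,0,0,0.1],[0,0,0,0,0,0]]'; python3 - <<'E'
from bench import eyes,status
import cv2
print(status.get_obs()["joints"].round(2),status.get_obs()["moment"])
f=eyes.grab_frame("wrist")["image"][80:270,150:350,::-1]
cv2.imwrite("pics/w2.png",cv2.resize(f,None,fx=3,fy=3))
E
```

```text
clock: 6.75
tcp_pos: [0.5072, -0.068, 0.0379]
orientation: [1.048, 2.96, 0.002]
contact_force: [-0.7, 0.5, 7.9]
grip_width: 0.0856
gripper_force: 4.0
clock: 6.95
tcp_pos: [0.5078, -0.0682, 0.0379]
orientation: [1.161, 2.916, 0.001]
contact_force: [-0.6, 0.2, 7.9]
grip_width: 0.0854
gripper_force: 3.6
[-0.33  0.53  0.43  2.11 -0.4   0.57  1.2 ] [-0.14729152  0.07561342  0.09457518]
```

View pics/w2.png

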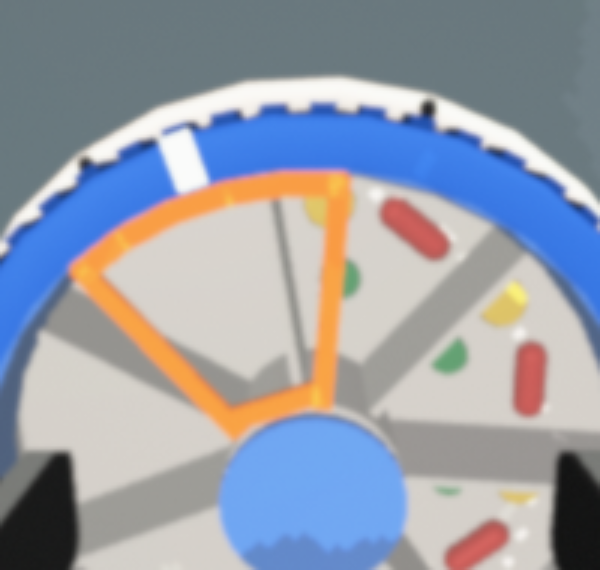

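The rubbing works. The white index at (182,160) is about 0.3 of the way from the black dot at (85,162) to the next at (430,107), with no slip so far.

```bash
python3 -m crank '[[0,0,0,0,0,0.1],[0,0,0,0,0,0.1],[0,0,0,0,0,0.1]]'; python3 -c "
from bench import status as s
o=s.get_obs();print(o['joints'].round(2),o['moment'])"
```

```text
clock: 7.3
tcp_pos: [0.508, -0.0681, 0.0379]
orientation: [1.498, 2.759, 0.002]
contact_force: [1.4, 1.3, 6.5]
grip_width: 0.0857
gripper_force: 3.2
[-0.37  0.54  0.49  2.11 -0.46  0.58  1.02] [ 0.09282221 -0.09388598 -0.0049093 ]
```

```bash
python3 -m crank '[[0,0,0,0,0,0.1],[0,0,0,0,0,0.1],[0,0,0,0,0,0.1],[0,0,0,0,0,0.05],[0,0,0,0,0,0],[0,0,0,0,0,0]]'; python3 - <<'E'
from bench import eyes
import cv2
f=eyes.grab_frame("wrist")["image"][80:270,150:350,::-1]
cv2.imwrite("pics/w3.png",cv2.resize(f,None,fx=3,fy=3))
E
```

```text
clock: 7.9
tcp_pos: [0.5085, -0.0678, 0.038]
orientation: [1.857, 2.531, 0.003]
contact_force: [2.5, 1.8, 6.0]
grip_width: 0.0857
gripper_force: 3.1
```

View pics/w3.png

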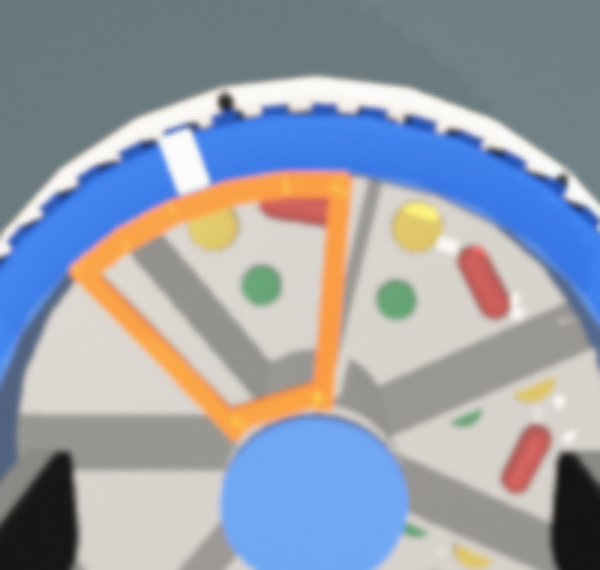

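The index at (182,160) is now just short of the next dot at (226,102), about 7-9° to go and well past half-way. I'll add a small twist, then lift straight off so it snaps home.

```bash
python3 -m crank '[[0,0,0,0,0,0.08],[0,0,0,0,0,0],[0,0,-0.1,0,0,0],[0,0,-0.3,0,0,0],[0,0,-0.6,0,0,0],[0,0,-1,0,0,0],[0,0,-1,0,0,0],[0,0,-1,0,0,0],[0,0,-1,0,0,0],[0,0,-1,0,0,0],[0,0,-1,0,0,0],[0,0,0,0,0,0]]'; python3 - <<'E'
from bench import eyes
import cv2,numpy as np
from h import *
f=eyes.grab_frame("wrist")
im=f["image"].astype(int);m=((im[...,2]-im[...,0]>70)&(im[...,2]>110)).astype(np.uint8)
cs,_=cv2.findContours(m,cv2.RETR_EXTERNAL,cv2.CHAIN_APPROX_NONE);c=max(cs,key=cv2.contourArea);e=cv2.fitEllipse(c);print(e,w(f,*e[0],z=0.051))
x,y=map(int,e[0]);c=f["image"][max(0,y-75):y+75,max(0,x-95):x+95,::-1]
cv2.imwrite("pics/w4.png",cv2.resize(c,None,fx=4,fy=4))
E
```

```text
clock: 9.15
tcp_pos: [0.5077, -0.0687, 0.1799]
orientation: [1.937, 2.47, 0.005]
contact_force: [0.6, 0.1, -0.5]
grip_width: 0.0853
gripper_force: 0.0
((254.65640258789062, 179.8275146484375), (120.1579360961914, 123.28770446777344), 88.15338897705078) [ 0.50768592 -0.06551318  0.051     ]
```

View pics/w4.png

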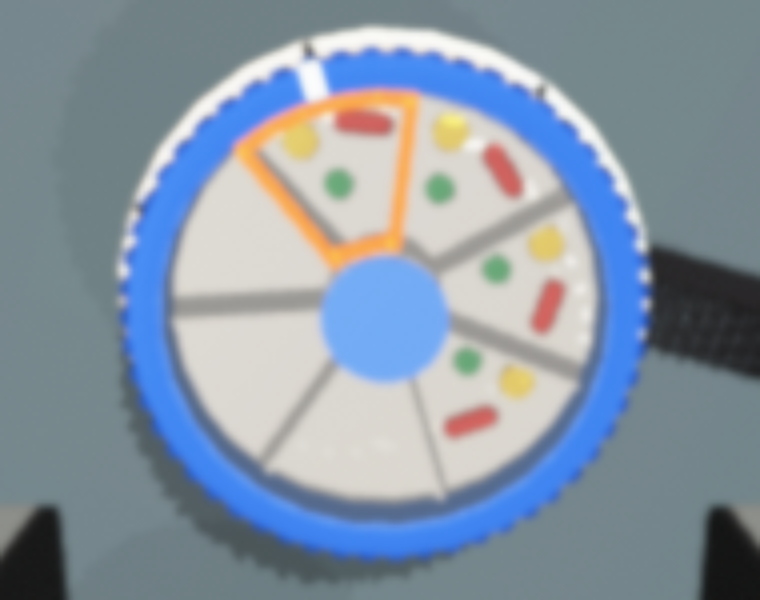

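The lid has snapped home. The index at (313,80) lines up with the dot at (309,50), and the window is over the first compartment with pills. The box has not moved beyond measuring error, and the gripper is clear.

```bash
python3 -m crank '[[0,0,0,0,0,0],[0,0,0,0,0,0],[0,0,0,0,0,0]]'; python3 -c "
from bench import r
print(r.hand_in())"
```

```text
clock: 9.5
tcp_pos: [0.5058, -0.0683, 0.1765]
orientation: [-1.938, -2.472, 0.002]
contact_force: [-0.5, 1.0, -0.2]
grip_width: 0.085
gripper_force: 0.0
the job is handed in; nothing more can be done
None
```

The lid is turned one click clockwise: the window rests over the first compartment with pills, the box shows no measurable shift, the gripper is clear, and the job was handed in at 9.5 s; the early press briefly reached about 20 N before I eased it off.

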